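# Draw a shelf bracket into line with a tapered drift and pin it

## Robot

A 6-joint arm with a two-finger parallel gripper is mounted at the origin on the work surface. World frame = base frame: x ahead of the robot, y to its left, z up, the work surface at z = 0. Lengths are in m, angles in rad, forces in N, time in s.
With the tool pointing down it reaches from about 0.35 to 0.775 m from the base axis. Payload 5.5 kg.
Tool frame: the origin (TCP) lies midway between the tips of the shut fingers; the grasp point (between the pads) lies 19 mm behind it (r.grip_depth is the z of the grasp point in the tool frame, in m); z points along the fingers, y is the line along which they close (so a half turn about z gives the same grasp; the last joint's range is limited). The gripper opens to 85 mm and grips with 20 to 120 N. Pads are 22 mm wide; open, the fingers measure 114 mm over their backs; the gripper's body (76 mm by 85 mm) begins 54 mm behind the grasp point. The pads swing forward as they close: fully open they stand 13 mm farther back than shut.
Start: joints at [1.096, 0.313, 0.046, 1.304, 0, 1.431], TCP at [0.189, 0.543, 0.231] pointing down, gripper open.
Joint ranges: [-2.76, 2.76], [-0.86, 1.69], [-1.03, 1.26], [-2.2, 2.34], [-1.47, 1.5], [-3.14, 3.14]. Speed limits (rad/s): [2.57, 2.57, 3.14, 3.14, 3.14, 3.14].

## Interface

Orientations are given as a 3x3 rotation matrix whose columns are the frame's x, y, z axes.
In Python, from rig import r gives the robot as it stands.
- The arm moves only by the tool jog_arm, never from a script. Its argument "commands" is a list of rows, each a list of 4 numbers: the shift along the tool's x, y, z in mm, then the turn about the tool's z in rad. A call has exactly 10 rows; each row shifts and turns the commanded pose from where the row before left it, along the tool's axes as they then stand; what a row does not reach is not made up. A row lasts 1/8 s, in which the tool goes at most 62.5 mm and 10.7 degrees, less where a joint would pass 70% of its speed; a pose out of reach is approached as far as the arm can. A call is refused whole if a number of a shift passes 62.5 or a number of a turn 0.188, either way. A call with a gripper value outside its range is refused whole. "hand" is the gripper's target within -1 to 1 (fully open at 1, half-way at 0, shut at -1), set as the call begins (left out, the last holds). The fingers move at their own pace and stop on an object; "grip_force" is the grip in N (left out, the last holds). Time passes only in rows, so rows that do not move let the fingers close, or fill a call up. It gives the time, the measured TCP pose, the force, the opening and the grip force at its end, in the units of the state.
- r.get_obs(): the state, without advancing time (a new reading comes with each control period).
- r.read_camera(name): name is "scene" or "top" or "wrist"; returns the picture (400x640x3 uint8, blue, green, red); there is no depth.
- r.camera_params(name): a dict with "camera_matrix" (3x3 intrinsics, pixels), "world_from_camera" (4x4, takes a point from camera to world coordinates). Camera axes: x right, y down, z forward; pixel columns grow to the right and rows downward; lengths in m; the calibration is good to about 2 mm. The wrist camera is an equidistant fisheye: a pixel r from the principal point sees the ray r / f radians off the axis. A picture is of the moment at which its call begins: read the wrist's pose just before it. camera_params takes no time and is no camera call; for the wrist camera it gives the pose at the moment of the call.
- r.close_job(): hands the job in; it is judged then, once.
Trained networks look in the newest picture that a camera, given by its name, has taken for a name from the list of things; names that differ only in an ending like _2 or _b are one class to them, and where a whole thing is asked for, a point or a joint stands for the part that bears it (a point fixed in the world has none). Each returns a list of dicts, best first, with "confidence" (0 to 1); they miss things now and then, are a little off and sometimes report something else, mostly with a low value. They report only what shows in the picture. A call takes as long as a camera call. They do not tell look-alikes from the thing itself.
- r.trace(camera, target): "mask" (400x640 bool, what is visible of it) and "box" ([centre column, centre row, width, height] in pixels, round what is visible of it).
The state is a dict: "time_s": time; "joint_pos": joint angles; "joint_vel": joint speeds; "effort": joint torques, N m; "ee_pos": TCP position; "tcp_rot": TCP orientation; "wrist_force": force on the tool from outside, world axes, zero at the start; "moment": the same for the moment, N m; "opening": finger opening in m; "grip_force": force on a finger pad.
Only numpy, scipy, OpenCV 4.12 (cv2) and the standard library are available. Lean on these libraries where they do the work, as an engineer would, in place of code of your own. Each camera call takes 0.05 s, during which the arm holds its last target. There are 200 camera calls.

## Task

The cheese-rack bracket hangs on its one bolt with its other two holes out of line with the upright's. Take the tapered drift from the tool stand and push it by steady hand pressure, without ramming or jamming it, down through the end hole until its shoulder sits flush on the bracket, so that the drift (not your hand on the bracket) draws the bracket into line; leave it in while you seat the black-knobbed locking pin fully home in the middle hole, then draw the drift out, stand it back in the tool stand, and let go. Do not disturb the other things on the bench.

Things in the scene. Friction and masses are not known exactly. Their poses are not given: they have to be found in the camera images.
- drift_grip (a point): Loose. Tapered line-up drift, bright steel, 0.30 kg: round grip 26 mm across, 60 mm tall, dark bands; tallest tool in the stand. Point: centre of the grip, on its axis, 30 mm above its shoulder (the grip's flat underside); z up along the tool. Blade below: 58 mm long, tapering from 15.6 mm at the shoulder to 14.4 mm in 14 mm, then to a 5 mm nose, 88 mm below this point. Starts upright in any hole of the stand.
- pin_grip (a point): Loose. Locking pin, 0.15 kg: black plastic knob 20 mm across, 50 mm tall, on a steel collar 32 mm across, 5 mm thick. Point: on its axis, 30 mm above the collar's underside, half-way up the knob; z up. Shank below the collar: 14 mm across, 36 mm long, its last 6 mm narrowing to 8 mm. Starts upright in another hole of the stand, collar on the board.
- stand: Fixed wooden tool stand: board 200 mm (x) by 64 mm (y), 12 mm thick, on two end cheeks, open at front and back; board top 72 mm above the bench. Origin: on the bench under the board's middle. Three through holes 18 mm across at x = -60, 0 and +60 mm, y = 0, holding drift, pin and punch in any order, shoulders on the board. The drift may go back in any free hole.
- upright: Fixed grey painted steel channel, 80 mm wide, 70 mm high, 720 mm long, lying web-up on the bench along its y, hollow underneath. Origin: on the bench below its middle hole; z up. Web (top) 6 mm thick with holes 16 mm across on its centre line: middle hole at y = 0, end hole at y = -75 mm, the bracket's bolt at y = +75 mm. Ends at y = -135 mm in a foot.
- upright_drift_hole (a point): Centre of the upright's end hole (16 mm across), the lower of the two holes the drift goes through, at the web's top face, 70 mm above the bench; axes as the upright. The bracket covers it but for a lens seen through the bracket's hole.
- upright_pin_hole (a point): Centre of the upright's middle hole (16 mm across), which takes the locking pin, at the web's top face, 70 mm above the bench; axes as the upright.
- bracket_drift_hole (a point): Centre of the bracket's end hole (16 mm across) at its top face, 76 mm above the bench. The bracket: bright zinc-plated steel plate 6 mm thick flat on the upright's web; cheek 56 mm by 215 mm along the upright; arm reaching 260 mm to +x with a 32 mm high flange on its edge near the bolt. Pin hole 75 mm, end hole 150 mm from the bolt. Home drift: grip point 30 mm above this face; home pin: likewise 30 mm.
- bracket (a joint): Bracket's angle about its bolt (rad, counter-clockwise from above); 0 = holes in line. Starts 0.066 to 0.077: end hole 10 to 11.5 mm, pin hole 5 to 6 mm off to the upright's +x. Nipped bolt: it stays where left; about 8 N sideways at the end hole moves it. The drift needs 10 to 20 N of push all the way, then comes up solid at its shoulder. Paint is marked above 55 N between drift and steel.
- punch_body (a point): Loose bystander: slim dark steel punch, 16 mm across, with a black rubber guard 28 mm across, standing in the third hole of the stand, top 55 mm above the board. Point: 30 mm above the guard's underside. Leave it.
- cheese_middle (a point): Loose bystander: yellow cheese wheel 120 mm across, 65 mm high, on the bench; its centre. Leave it.
- spanner: Loose bystander: steel spanner 200 mm long on the bench; origin under its middle. Leave it.
Mind the look-alikes: they are no part of the job. Leave any green look-alike of the part that bears drift_grip alone.

How it is judged:
By the outcome, as a careful person would: the job done as asked, in the order asked, and still so for the second after the job is handed in, with the robot touching nothing.
It also fails if it takes over 72 s, if anything falls off the work surface, if the arm or the gripper's body presses on something with over 40 N, if the wrist force passes 120 N, or if a joint passes its speed limit or range.

## Working session

There is one attempt and no reset: what is moved stays moved. The work goes in short steps, Python scripts to look and compute and a tool call to move; the robot and the scene stay as the last step left them, time stands still between calls to the robot, and variables do not carry over. Pictures are saved under pics/ and viewed, at most 12 in all, crops included, and the job is handed in when it is done.

Besides the shell and the picture viewer there is one more tool, called after "Call:" in YAML: its name, and indented under it one key for each argument. jog_arm: Moves the arm, as the interface text tells. Its arguments: {"type":"object","properties":{"commands":{"type":"array","items":{"type":"array","items":{"type":"number"}}},"hand":{"type":"number"},"grip_force":{"type":"number"}},"required":["commands"]}

```bash
ls; mkdir -p pics
python3 - <<'E'
from rig import r
import cv2,numpy as np
o=r.get_obs();print(o)
a=r.read_camera("scene");b=r.read_camera("top")
cv2.imwrite("pics/scene.png",a);cv2.imwrite("pics/top.png",b)
for c in("scene","top","wrist"):
    print(c,r.camera_params(c))
for c in("scene","top"):
  for n in("drift_grip","pin_grip","punch_body","stand","upright","bracket","upright_pin_hole","bracket_drift_hole"):
    try:
      for d in r.trace(c,n)[:3]: print(c,n,round(d["confidence"],2),np.round(d["box"],1))
    except Exception as e: print(c,n,e)
E
```

```text
pics
{'time_s': 0.0, 'joint_pos': array([1.09644802e+00, 3.14000961e-01, 4.49803095e-02, 1.30361078e+00,
       2.02386434e-05, 1.43120043e+00]), 'joint_vel': array([-0.00063149,  0.00115372, -0.00102807, -0.00078295, -0.00033096,
        0.00111207]), 'effort': array([-2.13998130e-03, -4.80625141e+01,  2.98534155e+01,  1.92982651e-02,
        8.57048661e-06, -1.22546572e-05]), 'ee_pos': array([0.1886717 , 0.54262039, 0.23040911]), 'tcp_rot': array([[-9.44491557e-01,  3.28534574e-01, -8.56202967e-04],
       [ 3.28535574e-01,  9.44490202e-01, -1.62324501e-03],
       [ 2.75383206e-04, -1.81443434e-03, -9.99998316e-01]]), 'wrist_force': array([-0.66033572,  0.06851935, -0.15824624]), 'moment': array([ 0.00123237, -0.00350441, -0.01462869]), 'grip_force': 0.0, 'opening': 0.08519246403107153}
scene {'camera_matrix': array([[493.73106441,   0.        , 323.9302455 ],
       [  0.        , 493.73106441, 196.42692627],
       [  0.        ,   0.        ,   1.        ]]), 'world_from_camera': array([[-0.17748276,  0.8610458 , -0.4765501 ,  1.01889488],
       [ 0.98411086,  0.15279014, -0.0
[... 1224 characters left out ...]

scene punch_body 0.69 [185.7 207.8  21.   18.9]
scene stand 0.82 [208.7 198.3  82.5  87.3]
scene upright 0.63 [482.  285.4 316.  157.4]
scene bracket 0.93 [398.5 291.5 108.7 148.4]
scene upright_pin_hole 0.83 [479.6 284.5 320.9 151.4]
scene bracket_drift_hole 0.71 [400.6 291.  101.9 147.6]
top drift_grip 0.67 [451.6 181.   19.9  18.8]
top pin_grip 0.66 [401.6 202.6   9.8  12.6]
top punch_body 0.48 [416.4 163.6   5.8   6.1]
top stand 0.94 [405.5 183.6  48.7  72.1]
top stand 0.72 [401.4 202.5  10.9  10.6]
top upright 0.71 [178.2 144.6 260.5 108. ]
top bracket 0.7 [250.1 138.1  81.4  98.8]
top upright_pin_hole 0.78 [179.  144.8 261.7 110.3]
top bracket_drift_hole 0.91 [249.1 137.4  85.5  99.9]
```

Run:
```python
import cv2,numpy as np
a=cv2.imread("pics/scene.png");b=cv2.imread("pics/top.png")
c=np.vstack([cv2.resize(a[130:280,120:320],None,fx=2,fy=2),cv2.resize(b[120:270,340:540],None,fx=2,fy=2)])
d=np.vstack([cv2.resize(a[200:350,330:530],None,fx=2,fy=2),cv2.resize(b[80:230,180:380],None,fx=2,fy=2)])
cv2.imwrite("pics/c1.png",np.hstack([c,d]))
```

```text
(no output)
```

View pics/scene.png

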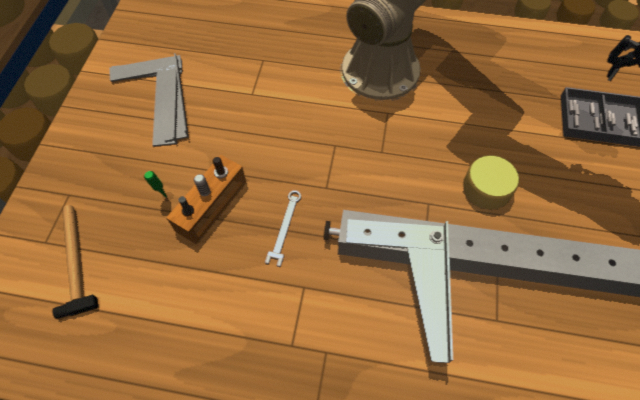

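View pics/c1.png

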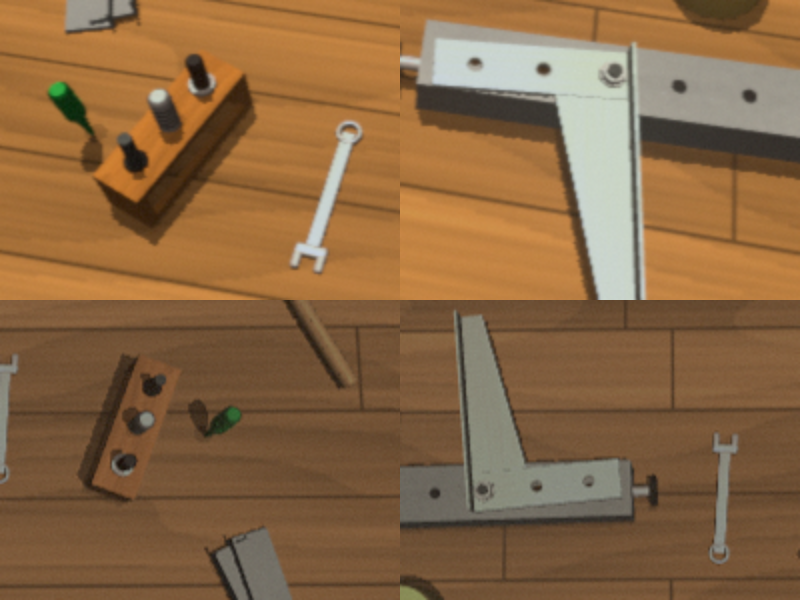

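The drift (grey) is in the stand's middle hole at scene (200,180). The pin with its bright collar is nearest the robot at (219,167), and the punch is at the far end (186,208). The green look-alike lies apart from the stand at (154,183). The bracket's end hole is at (367,231) and its middle hole at (402,234).

```bash
cat > h.py <<'E'
from rig import r
import numpy as np, cv2
def ray(cam,px,P=None):
    P=P or r.camera_params(cam);K=P["camera_matrix"];T=P["world_from_camera"]
    u=(np.array(px,float)-K[:2,2])/K[0,0]
    if cam=="wrist":
        t=np.hypot(*u);d=np.r_[u/t*np.sin(t),np.cos(t)] if t>0 else np.array([0,0,1.])
    else: d=np.r_[u,1]
    return T[:3,3],T[:3,:3]@d
def atz(cam,px,z,P=None):
    o,d=ray(cam,px,P);return (o+d*(z-o[2])/d[2])[:2]
def proj(cam,p,P=None):
    P=P or r.camera_params(cam);K=P["camera_matrix"];T=P["world_from_camera"]
    q=(np.atleast_2d(p)-T[:3,3])@T[:3,:3]
    if cam=="wrist":
        t=np.arctan2(np.hypot(q[:,0],q[:,1]),q[:,2]);n=np.hypot(q[:,0],q[:,1])
        return K[:2,2]+K[0,0]*q[:,:2]*(t/n)[:,None]
    return K[:2,2]+K[0,0]*q[:,:2]/q[:,2:]
E
python3 - <<'E'
from h import *
S={"end":((367.5,231.5),(274,170),.076),"mid":((402,234.5),(248.5,173),.076),"bolt":((437,235),(222,175),.08),"w1":((470,243),(197.5,176.5),.07),"w2":((505,248),None,.07),
"drift_top":((200,178.5),(412,179),.132),"pin_top":((218,161),(402.5,201),.122),"collar":((220.5,172.5),None,.077),"green":((150,174),(456,178),.05)}
for n,(a,b,z) in S.items():
    print(n,atz("scene",a,z).round(4),atz("top",b,z).round(4) if b else "")
o=r.get_obs();T=r.camera_params("wrist")["world_from_camera"]
print(o["tcp_rot"].T@(T[:3,3]-o["ee_pos"]),(o["tcp_rot"].T@T[:3,:3]).round(3))
E
```

```text
end [0.5525 0.0337] [0.5518 0.0317]
mid [0.5465 0.1088] [0.5437 0.1048]
bolt [0.5363 0.1833] [0.5378 0.1798]
w1 [0.5379 0.2568] [0.5358 0.253 ]
w2 [0.5365 0.3317] 
drift_top [ 0.5165 -0.3462] [ 0.5132 -0.3491]
pin_top [ 0.4594 -0.3237] [ 0.4546 -0.3237]
collar [ 0.4625 -0.3258] 
green [ 0.4809 -0.5014] [ 0.5284 -0.4951]
[ 0.08570218  0.00051523 -0.14262958] [[-0.001 -0.944 -0.329]
 [ 1.    -0.    -0.001]
 [ 0.001 -0.329  0.944]]
```

```bash
cat >> h.py <<'E'
def plan(target,yaw=None,n=10):
    """rows (tool frame, mm/rad) from the measured pose to target; yaw=world angle of tool y (deg)"""
    o=r.get_obs();R=o["tcp_rot"];a0=np.arctan2(R[1,1],R[0,1]);d=np.array(target)-o["ee_pos"]
    da=0 if yaw is None else (np.radians(yaw)-a0+np.pi)%(2*np.pi)-np.pi
    print("t",o["time_s"],"pos",o["ee_pos"].round(4),"yaw",np.degrees(a0).round(2),"d",(d*1e3).round(1),"turn",-da)
    for i in range(n):
        a=a0+da*i/n;c,s=np.cos(a),np.sin(a)
        # tool y=(c,s,0), x=(-s... ) with z down: x=y cross z=(-s,c,0)
        p=d/n*1e3
        print([round(-s*p[0]+c*p[1],1),round(c*p[0]+s*p[1],1),round(-p[2],1),round(-da/n,4)],end=",")
    print()
E
python3 -c "
from h import *
plan([.54,.07,.17],0)"
```

```text
t 0.9 pos [0.189  0.5431 0.2313] yaw 70.82 d [ 351.  -473.1  -61.3] turn 1.23599636942171
[np.float64(-48.7), np.float64(-33.1), np.float64(6.1), np.float64(0.1236)],[np.float64(-52.4), np.float64(-26.9), np.float64(6.1), np.float64(0.1236)],[np.float64(-55.3), np.float64(-20.2), np.float64(6.1), np.float64(0.1236)],[np.float64(-57.4), np.float64(-13.2), np.float64(6.1), np.float64(0.1236)],[np.float64(-58.6), np.float64(-6.1), np.float64(6.1), np.float64(0.1236)],[np.float64(-58.9), np.float64(1.2), np.float64(6.1), np.float64(0.1236)],[np.float64(-58.3), np.float64(8.5), np.float64(6.1), np.float64(0.1236)],[np.float64(-56.8), np.float64(15.6), np.float64(6.1), np.float64(0.1236)],[np.float64(-54.5), np.float64(22.5), np.float64(6.1), np.float64(0.1236)],[np.float64(-51.3), np.float64(29.0), np.float64(6.1), np.float64(0.1236)],
```

Call:
jog_arm:
  commands:
    - [-48.7,-33.1,6,0.1236]
    - [-52.4,-26.9,6,0.1236]
    - [-55.3,-20.2,6,0.1236]
    - [-57.4,-13.2,6,0.1236]
    - [-58.6,-6.1,6,0.1236]
    - [-58.9,1.2,6,0.1236]
    - [-58.3,8.5,6,0.1236]
    - [-56.8,15.6,6,0.1236]
    - [-54.5,22.5,6,0.1236]
    - [-51.3,29,6,0.1236]
  hand: 1

```text
time_s: 2.15
ee_pos: [0.5412, 0.0684, 0.1714]
tcp_rot: [[0.004, 1.0, 0.001], [1.0, -0.004, 0.0], [0.0, 0.001, -1.0]]
wrist_force: [0.4, 0.1, 0.6]
opening: 0.086
grip_force: 0.0
```

Run:
```python
from h import *
import pickle
P=r.camera_params("wrist");a=r.read_camera("wrist");o=r.get_obs()
pickle.dump((P,a,o),open("v1.pkl","wb"))
print(o["ee_pos"],o["tcp_rot"].round(3).tolist(),np.abs(o["joint_vel"]).max())
print(proj("wrist",[[.5525,.0337,.076],[.5465,.107,.076]],P))
cv2.imwrite("pics/w1.png",a)
plan([.50,-.34,.21],68)
```

```text
[0.54567312 0.06271941 0.17036738] [[0.013, 1.0, 0.004], [1.0, -0.013, -0.004], [-0.004, 0.004, -1.0]] 0.06396947606414971
[[334.43613979 238.17407748]
 [327.71059137 153.66882406]]
t 2.2 pos [0.5457 0.0627 0.1704] yaw -0.77 d [ -45.7 -402.7   39.6] turn -1.200261443233141
[np.float64(-40.3), np.float64(-4.0), np.float64(-4.0), np.float64(-0.12)],[np.float64(-39.6), np.float64(-8.8), np.float64(-4.0), np.float64(-0.12)],[np.float64(-38.2), np.float64(-13.5), np.float64(-4.0), np.float64(-0.12)],[np.float64(-36.3), np.float64(-18.0), np.float64(-4.0), np.float64(-0.12)],[np.float64(-33.9), np.float64(-22.2), np.float64(-4.0), np.float64(-0.12)],[np.float64(-31.0), np.float64(-26.1), np.float64(-4.0), np.float64(-0.12)],[np.float64(-27.7), np.float64(-29.6), np.float64(-4.0), np.float64(-0.12)],[np.float64(-23.9), np.float64(-32.7), np.float64(-4.0), np.float64(-0.12)],[np.float64(-19.8), np.float64(-35.4), np.float64(-4.0), np.float64(-0.12)],[np.float64(-15.4), np.float64(-37.5), np.float64(-4.0), np.float64(-0.12)],
```

View pics/w1.png

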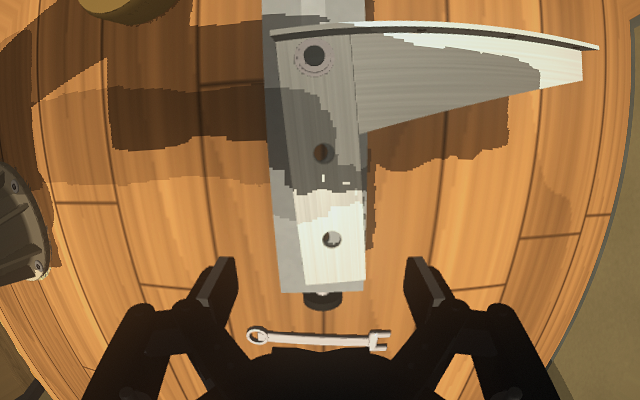

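Run:
```python
import pickle,cv2,numpy as np
P,a,o=pickle.load(open("v1.pkl","rb"))
c=[cv2.resize(a[y-20:y+20,x-20:x+20],(400,400),interpolation=cv2.INTER_CUBIC) for x,y in((332,239),(323,153))]
cv2.imwrite("pics/w1c.png",np.hstack(c))
```

```text
(no output)
```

View pics/w1c.png

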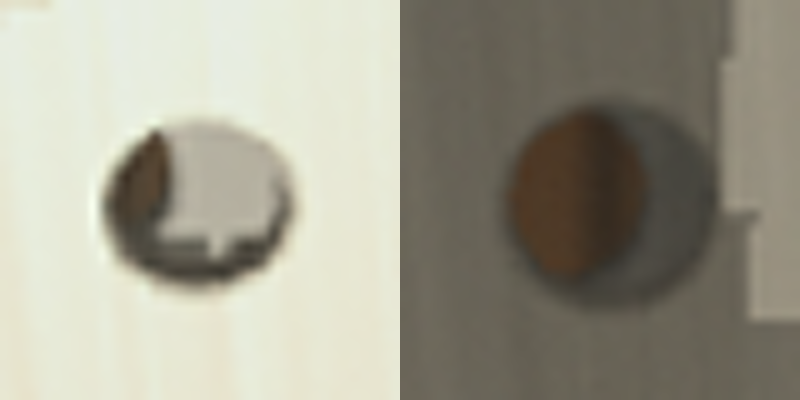

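Call:
jog_arm:
  commands:
    - [-45,-4,-4,-0.133]
    - [-44,-9,-4,-0.133]
    - [-42,-15,-4,-0.133]
    - [-40,-20,-4,-0.133]
    - [-38,-25,-4,-0.133]
    - [-34,-29,-4,-0.133]
    - [-31,-33,-4,-0.133]
    - [-27,-36,-4,-0.133]
    - [-22,-39,-4,-0.133]
    - [0,0,0,0]

```text
time_s: 3.45
ee_pos: [0.5221, -0.337, 0.207]
tcp_rot: [[-0.93, 0.368, 0.001], [0.368, 0.93, -0.001], [-0.001, -0.001, -1.0]]
wrist_force: [-0.3, 0.7, -0.3]
opening: 0.0852
grip_force: 0.0
```

Run:
```python
from h import *
import pickle
P=r.camera_params("wrist");a=r.read_camera("wrist");o=r.get_obs()
pickle.dump((P,a,o),open("v2.pkl","wb"))
print(o["ee_pos"],np.degrees(np.arctan2(o["tcp_rot"][1,1],o["tcp_rot"][0,1])),np.abs(o["joint_vel"]).max())
for n in ("drift_grip","pin_grip","stand"):
  for d in r.trace("wrist",n)[:2]: print(n,d["confidence"],np.round(d["box"],1))
print(proj("wrist",[[.515,-.347,.132],[.457,-.3237,.122]],P))
cv2.imwrite("pics/w2.png",a)
```

```text
[ 0.52194495 -0.33499581  0.20689565] 68.41726338736261 0.03502144647870919
drift_grip 0.85 [220.6 236.8  17.9  54.1]
drift_grip 0.58 [298.6 193.6  31.1  42.9]
pin_grip 0.62 [300.4 118.3  41.1  34.2]
stand 0.95 [303.2 170.9  74.  202.1]
[[304.29001893 206.11012179]
 [304.21497119 121.1318048 ]]
```

View pics/w2.png

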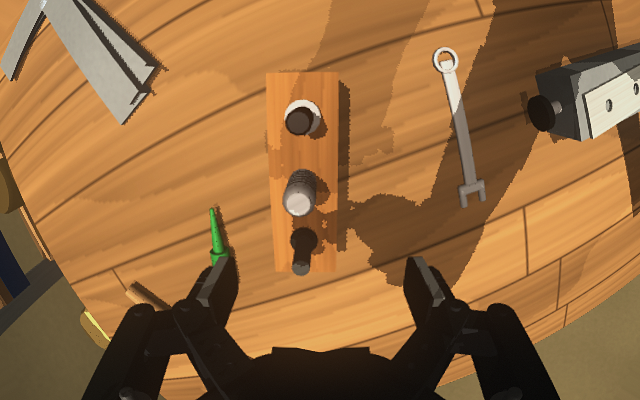

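The stand's board runs from (266,72) to (339,72) at its far end. The drift's bright top is at (299,204) and the pin's knob at (299,121). The punch is near (301,265) and the green look-alike near (217,235), well clear.

Run:
```python
from h import *
import pickle
P1,a1,o1=pickle.load(open("v1.pkl","rb"));P2,a2,o2=pickle.load(open("v2.pkl","rb"))
print("end",atz("wrist",(331.4,239.05),.076,P1),"uright edge",atz("wrist",(328.5,238.5),.07,P1))
print("mid",atz("wrist",(323.85,152.75),.076,P1),"edge",atz("wrist",(327.05,152.5),.07,P1))
# rim sizes
for c in((312+10.05,239),(312+28.75,239),(303+10.35,152.7),(303+31.35,152.7)):print(atz("wrist",c,.076,P1))
g=cv2.cvtColor(a2,cv2.COLOR_BGR2GRAY).astype(float)
# bright disc of drift top; board edges along some rows
m=(g[185:225,280:320]>np.percentile(g[185:225,280:320],90))
n,l,s,c=cv2.connectedComponentsWithStats(m.astype(np.uint8));print(s,c+[280,185])
hsv=cv2.cvtColor(a2,cv2.COLOR_BGR2HSV)
for row in(80,95,150,160,170):
    print(row,"".join("%4d"%v for v in a2[row,262:282,2]),"|","".join("%4d"%v for v in a2[row,330:346,2]))
for px in((299,204),):print("drift",atz("wrist",px,.132,P2))
print("pin",atz("wrist",(299,121),.122,P2),"collar",atz("wrist",(302.5,117),.077,P2))
print("stand end corners",atz("wrist",(266,72),.072,P2),atz("wrist",(339,72),.072,P2))
z=np.hstack([cv2.resize(a2[y-25:y+25,x-25:x+25],(400,400),interpolation=cv2.INTER_CUBIC) for x,y in((300,195),(302,118))])
cv2.imwrite("pics/w2c.png",z)
```

```text
end [0.54989763 0.03287684] uright edge [0.54756253 0.0303892 ]
mid [0.54348679 0.10774276] edge [0.54611124 0.10677296]
[0.54185719 0.03298152]
[0.55795549 0.03284433]
[0.53529525 0.10782697]
[0.55168479 0.10776541]
[[   0    0   40   40 1464]
 [   7    9   18   13   74]
 [  28   18    1    1    1]
 [   9   22   19    8   61]] [[299.83879781 204.52185792]
 [294.10810811 198.48648649]
 [308.         203.        ]
 [297.7704918  211.29508197]]
80  198 198 195 204 228 232 231 230 229 227 227 226 226 230 231 230 229 227 227 229 |  204 199 196 195 198 199 196 193 175 121 137 183 179 177 176 177
95  197 201 202 202 226 231 231 230 230 229 229 226 225 228 229 229 228 227 226 227 |  200 195 191 189 191 193 190 191 144  84  88  89  90  89  88  89
150  192 192 193 189 162 166 199 203 202 201 202 204 201 195 195 196 196 194 189 187 |  183 178 174 174 176 179 182 165  96  80  81  83  84  85  87  89
160  211 211 212 212 212 212 207 203 201 202 203 205 206 200 197 199 198 196 193 187 |  179 177 172 173 174 178 179 169  99  84  84  84  84  84  84  84
170  206 205 205 204 202 202 199 202 201 202 203 205 205 202 197 196 199 198 195 190 |  178 175 174 173 175 175 179 170  94  99  99  98  97  98  97  97
drift [ 0.51197296 -0.35005047]
pin [ 0.4554653  -0.32720243] collar [ 0.45591159 -0.32743444]
stand end corners [ 0.40578136 -0.34239712] [ 0.43042676 -0.28300063]
```

View pics/w2c.png

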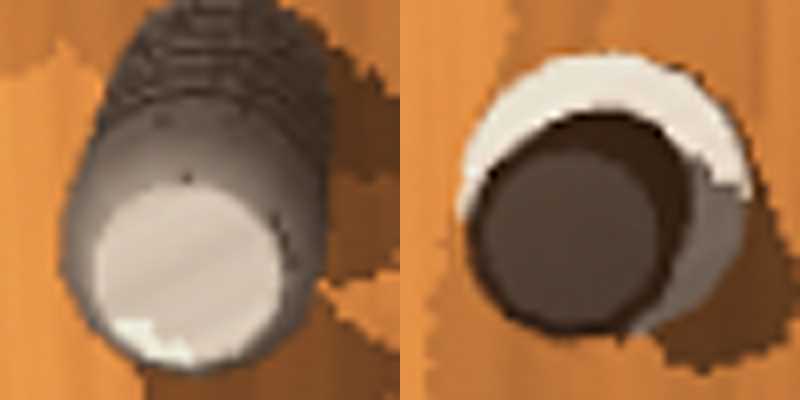

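Run:
```python
from h import *
import pickle
P2,a2,o2=pickle.load(open("v2.pkl","rb"))
print("drift",atz("wrist",(298.06,203.8),.132,P2),"pin",atz("wrist",(297.6,123.3),.122,P2),atz("wrist",(302.1,116.9),.077,P2))
plan([.513,-.3495,.083],67.4,1)
```

```text
drift [ 0.51156523 -0.3506467 ] pin [ 0.45665484 -0.32880293] [ 0.45569712 -0.32772532]
t 3.65 pos [ 0.5221 -0.3326  0.2071] yaw 68.61 d [  -9.1  -16.9 -124.1] turn 0.021064675848230685
[np.float64(2.3), np.float64(-19.0), np.float64(124.1), np.float64(0.0211)],
```

Call:
jog_arm:
  commands:
    - [1,-9,0,0.02]
    - [1,-10,0,0]
    - [0,0,0,0]
    - [0,0,0,0]
    - [0,0,24,0]
    - [0,0,20,0]
    - [0,0,0,0]
    - [0,0,0,0]
    - [0,0,0,0]
    - [0,0,0,0]

```text
time_s: 4.9
ee_pos: [0.5136, -0.3511, 0.1641]
tcp_rot: [[-0.923, 0.384, 0.001], [0.384, 0.923, -0.001], [-0.001, -0.0, -1.0]]
wrist_force: [0.4, 0.8, 0.1]
opening: 0.0854
grip_force: 0.0
```

Run:
```python
from h import *
import pickle
P=r.camera_params("wrist");a=r.read_camera("wrist");o=r.get_obs()
pickle.dump((P,a,o),open("v3.pkl","wb"))
plan([.513,-.3495,.083],67.4,1)
print(proj("wrist",[[.513,-.3495,.132]],P), np.abs(o["joint_vel"]).max())
g=a.copy()
m=(a.min(2)>150)&(a.max(2).astype(int)-a.min(2)<50)
n,l,s,c=cv2.connectedComponentsWithStats(m.astype(np.uint8))
for i in range(1,n):
    if s[i,4]>60 and 200<c[i,0]<420: print(s[i],c[i],atz("wrist",c[i],.132,P))
```

```text
t 4.95 pos [ 0.5135 -0.351   0.1639] yaw 67.44 d [ -0.5   1.5 -80.9] turn 0.0006434693503143407
[np.float64(1.1), np.float64(1.2), np.float64(80.9), np.float64(0.0006)],
[[321.93511954 233.08890145]] 0.004253130403759275
[298 104  43  33 410] [316.87073171 114.45853659] [ 0.4447356  -0.32427477]
[305 220  29  23 495] [319.11515152 230.43232323] [ 0.51062304 -0.35041779]
```

Call:
jog_arm:
  commands:
    - [1.2,0,20,0]
    - [0,0,30,0]
    - [0,0,31,0]
    - [0,0,0,0]
    - [0,0,0,0]
    - [0,0,0,0]
    - [0,0,0,0]
    - [0,0,0,0]
    - [0,0,0,0]
    - [0,0,0,0]

```text
time_s: 6.2
ee_pos: [0.5121, -0.3503, 0.0823]
tcp_rot: [[-0.923, 0.384, 0.0], [0.384, 0.923, 0.0], [0.0, 0.0, -1.0]]
wrist_force: [-0.0, -0.0, 0.5]
opening: 0.0852
grip_force: 0.0
```

Call:
jog_arm:
  commands:
    - [0,0,0,0]
    - [0,0,0,0]
    - [0,0,0,0]
    - [0,0,0,0]
    - [0,0,0,0]
    - [0,0,0,0]
    - [0,0,0,0]
    - [0,0,0,0]
    - [0,0,0,0]
    - [0,0,0,0]
  hand: -1
  grip_force: 100

```text
time_s: 7.45
ee_pos: [0.5123, -0.3504, 0.0826]
tcp_rot: [[-0.923, 0.384, 0.0], [0.384, 0.923, -0.0], [-0.001, -0.0, -1.0]]
wrist_force: [-0.0, -0.2, 4.1]
opening: 0.0239
grip_force: 98.1
```

Run:
```python
from h import *
plan([.5475,.033,.0826],0)
```

```text
t 7.45 pos [ 0.5123 -0.3504  0.0826] yaw 67.44 d [ 35.2 383.4   0. ] turn 1.1770493323357913
[np.float64(11.5), np.float64(36.8), np.float64(-0.0), np.float64(0.1177)],[np.float64(15.7), np.float64(35.2), np.float64(-0.0), np.float64(0.1177)],[np.float64(19.7), np.float64(33.1), np.float64(-0.0), np.float64(0.1177)],[np.float64(23.5), np.float64(30.5), np.float64(-0.0), np.float64(0.1177)],[np.float64(26.9), np.float64(27.6), np.float64(-0.0), np.float64(0.1177)],[np.float64(29.9), np.float64(24.2), np.float64(-0.0), np.float64(0.1177)],[np.float64(32.6), np.float64(20.5), np.float64(-0.0), np.float64(0.1177)],[np.float64(34.8), np.float64(16.6), np.float64(-0.0), np.float64(0.1177)],[np.float64(36.5), np.float64(12.4), np.float64(-0.0), np.float64(0.1177)],[np.float64(37.7), np.float64(8.0), np.float64(-0.0), np.float64(0.1177)],
```

Call:
jog_arm:
  commands:
    - [0,0,-20,0]
    - [0,0,-35,0]
    - [0,0,-35,0]
    - [0,0,-10,0]
    - [0,0,0,0]
    - [11.5,36.8,0,0.1177]
    - [15.7,35.2,0,0.1177]
    - [19.7,33.1,0,0.1177]
    - [23.5,30.5,0,0.1177]
    - [26.9,27.6,0,0.1177]

```text
time_s: 8.7
ee_pos: [0.5284, -0.1567, 0.1797]
tcp_rot: [[-0.552, 0.834, -0.004], [0.834, 0.552, 0.002], [0.004, -0.002, -1.0]]
wrist_force: [1.6, 0.1, -2.6]
opening: 0.0236
grip_force: 98.5
```

Call:
jog_arm:
  commands:
    - [29.9,24.2,0,0.1177]
    - [32.6,20.5,0,0.1177]
    - [34.8,16.6,0,0.1177]
    - [36.5,12.4,0,0.1177]
    - [37.7,8,0,0.1177]
    - [0,0,0,0]
    - [0,0,14,0]
    - [0,0,0,0]
    - [0,0,0,0]
    - [0,0,0,0]

```text
time_s: 9.95
ee_pos: [0.5476, 0.0327, 0.1685]
tcp_rot: [[0.001, 1.0, 0.0], [1.0, -0.001, 0.0], [0.0, 0.0, -1.0]]
wrist_force: [0.7, 0.1, -3.2]
opening: 0.0236
grip_force: 98.6
```

Run:
```python
from h import *
import pickle
P=r.camera_params("wrist");a=r.read_camera("wrist");o=r.get_obs()
pickle.dump((P,a,o),open("v4.pkl","wb"))
print(o)
p=o["ee_pos"]; nose=p+o["tcp_rot"]@[0,0,.069]
print("nose",nose,"px",proj("wrist",[nose,[.55,.0329,.076]],P))
x,y=330,230
cv2.imwrite("pics/w4.png",cv2.resize(a[y-65:y+65,x-70:x+70],None,fx=4,fy=4,interpolation=cv2.INTER_CUBIC))
```

```text
{'time_s': 10.0, 'joint_pos': array([-8.65419883e-02,  2.88060644e-01, -1.44172829e-01,  1.13787651e+00,
        8.37358712e-05,  1.48502774e+00]), 'joint_vel': array([ 0.00330821, -0.00171255,  0.00257224,  0.00174857,  0.00087628,
       -0.0006644 ]), 'effort': array([-4.30058828e-02, -4.69677794e+01,  2.98474413e+01,  2.72603196e-03,
       -3.63187428e-03, -2.05383214e-03]), 'ee_pos': array([0.54762064, 0.0328149 , 0.16858325]), 'tcp_rot': array([[ 7.73367922e-04,  9.99999462e-01,  6.91007727e-04],
       [ 9.99999701e-01, -7.73384760e-04,  2.40994980e-05],
       [ 2.46338999e-05,  6.90988882e-04, -9.99999761e-01]]), 'wrist_force': array([-0.24285355, -1.23233634, -2.57162151]), 'moment': array([ 0.02226613,  0.0201473 , -0.01286732]), 'grip_force': 98.6096853017807, 'opening': 0.023772411068323444}
nose [0.54766832 0.03281656 0.09958327] px [[321.43964003 212.26232494]
 [324.2353955  201.21295447]]
```

View pics/w4.png

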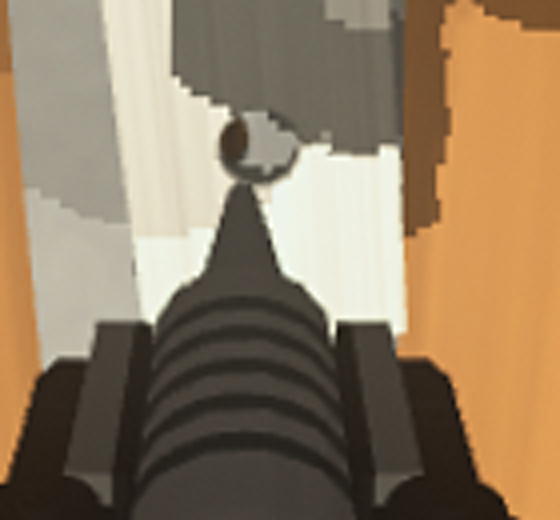

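Call:
jog_arm:
  commands:
    - [0.7,-2.4,0,0]
    - [0,0,5,0]
    - [0,0,7,0]
    - [0,0,6,0]
    - [0,0,3,0]
    - [0,0,0,0]
    - [0,0,1,0]
    - [0,0,1,0]
    - [0,0,1,0]
    - [0,0,0,0]

```text
time_s: 11.25
ee_pos: [0.545, 0.034, 0.1443]
tcp_rot: [[0.0, 1.0, 0.0], [1.0, -0.0, 0.0], [0.0, 0.0, -1.0]]
wrist_force: [-0.2, 0.2, -2.5]
opening: 0.0239
grip_force: 98.6
```

Run:
```python
from h import *
import pickle
P=r.camera_params("wrist");a=r.read_camera("wrist");o=r.get_obs()
pickle.dump((P,a,o),open("v5.pkl","wb"))
p=o["ee_pos"]; nose=p+o["tcp_rot"]@[0,0,.069]
print(p,o["wrist_force"],"nose",nose,"px",proj("wrist",[nose,[.5501,.0328,.076]],P))
x,y=324,215
cv2.imwrite("pics/w5.png",cv2.resize(a[y-30:y+30,x-30:x+30],None,fx=8,fy=8,interpolation=cv2.INTER_CUBIC))
```

```text
[0.545026   0.03401662 0.1443324 ] [-0.67796992 -0.82248026 -2.88327453] nose [0.54504027 0.03401978 0.0753324 ] px [[321.36167067 212.4364244 ]
 [328.23450097 214.30591755]]
```

View pics/w5.png

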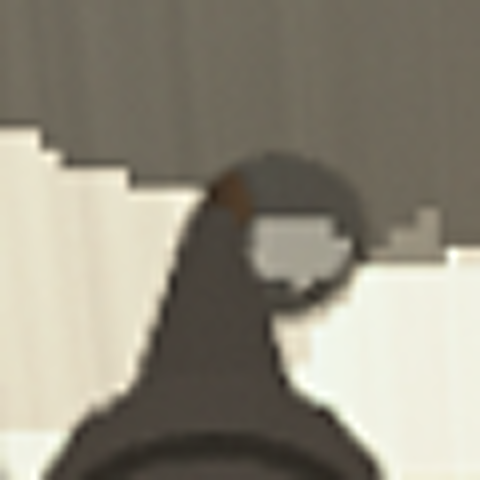

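Call:
jog_arm:
  commands:
    - [-0.7,0.3,-1,0]
    - [0,0,0,0]
    - [0,0,1,0]
    - [0,0,1,0]
    - [0,0,1,0]
    - [0,0,1,0]
    - [0,0,1,0]
    - [0,0,1,0]
    - [0,0,0,0]
    - [0,0,0,0]

```text
time_s: 12.55
ee_pos: [0.5454, 0.0333, 0.1393]
tcp_rot: [[0.0, 1.0, 0.0], [1.0, -0.0, 0.0], [0.0, 0.0, -1.0]]
wrist_force: [1.2, -0.5, -2.9]
opening: 0.0238
grip_force: 98.6
```

Call:
jog_arm:
  commands:
    - [0,0,0.5,0]
    - [0,0,0.5,0]
    - [0,-0.1,0.5,0]
    - [0,-0.1,0.5,0]
    - [0,-0.1,0.5,0]
    - [0,-0.1,0.5,0]
    - [0,0,0,0]
    - [0,0,0,0]
    - [0,0,0,0]
    - [0,0,0,0]

```text
time_s: 13.8
ee_pos: [0.5453, 0.0333, 0.1365]
tcp_rot: [[-0.0, 1.0, 0.001], [1.0, 0.0, 0.0], [0.0, 0.001, -1.0]]
wrist_force: [3.5, -0.2, -1.0]
opening: 0.024
grip_force: 98.8
```

Call:
jog_arm:
  commands:
    - [0,-0.1,0.8,0]
    - [0,-0.1,0.8,0]
    - [0,-0.1,0.8,0]
    - [0,-0.1,0.8,0]
    - [0,-0.1,0.8,0]
    - [0,-0.1,0.8,0]
    - [0,-0.1,0.8,0]
    - [0,-0.1,0.8,0]
    - [0,-0.1,0.8,0]
    - [0,0,0,0]

```text
time_s: 15.05
ee_pos: [0.5456, 0.0332, 0.13]
tcp_rot: [[0.0, 1.0, 0.004], [1.0, -0.0, -0.0], [-0.0, 0.004, -1.0]]
wrist_force: [6.3, -1.5, 2.5]
opening: 0.0241
grip_force: 99.2
```

Call:
jog_arm:
  commands:
    - [0,-0.15,1,0]
    - [0,-0.15,1,0]
    - [0,-0.15,1,0]
    - [0,-0.15,1,0]
    - [0,-0.15,1,0]
    - [0,-0.15,1,0]
    - [0,-0.15,1,0]
    - [0,-0.15,1,0]
    - [0,0,0,0]
    - [0,0,0,0]

```text
time_s: 16.3
ee_pos: [0.5448, 0.033, 0.1224]
tcp_rot: [[0.0, 1.0, 0.004], [1.0, -0.0, -0.001], [-0.001, 0.004, -1.0]]
wrist_force: [6.8, -0.5, 2.4]
opening: 0.024
grip_force: 99.2
```

Call:
jog_arm:
  commands:
    - [0,-0.12,1.1,0]
    - [0,-0.12,1.1,0]
    - [0,-0.12,1.1,0]
    - [0,-0.12,1.1,0]
    - [0,-0.12,1.1,0]
    - [0,-0.12,1.1,0]
    - [0,-0.12,1.1,0]
    - [0,-0.12,1.1,0]
    - [0,-0.12,1.1,0]
    - [0,0,0,0]

```text
time_s: 17.55
ee_pos: [0.5437, 0.0328, 0.1125]
tcp_rot: [[0.0, 1.0, 0.004], [1.0, -0.0, -0.001], [-0.001, 0.004, -1.0]]
wrist_force: [5.7, -1.5, 2.4]
opening: 0.0238
grip_force: 99.2
```

Call:
jog_arm:
  commands:
    - [0,-0.12,1.1,0]
    - [0,-0.12,1.1,0]
    - [0,-0.12,1.1,0]
    - [0,-0.12,1.1,0]
    - [0,-0.12,1.1,0]
    - [0,-0.12,1.1,0]
    - [0,-0.12,1.1,0]
    - [0,-0.12,1.1,0]
    - [0,-0.12,1.1,0]
    - [0,0,0,0]

```text
time_s: 18.8
ee_pos: [0.5426, 0.0326, 0.1026]
tcp_rot: [[0.0, 1.0, 0.004], [1.0, -0.0, -0.001], [-0.001, 0.004, -1.0]]
wrist_force: [6.4, -2.2, 2.8]
opening: 0.0242
grip_force: 99.4
```

Call:
jog_arm:
  commands:
    - [-0.2,-0.11,1,0]
    - [-0.1,-0.11,1,0]
    - [0,-0.11,1,0]
    - [0,-0.11,1,0]
    - [0,-0.11,1,0]
    - [0,-0.1,1,0]
    - [0,-0.08,1,0]
    - [0,-0.06,0.8,0]
    - [0,0,0,0]
    - [0,0,0,0]

```text
time_s: 20.05
ee_pos: [0.5418, 0.0324, 0.0946]
tcp_rot: [[0.0, 1.0, 0.004], [1.0, -0.0, -0.001], [-0.001, 0.004, -1.0]]
wrist_force: [6.8, -1.0, 2.7]
opening: 0.0238
grip_force: 99.3
```

Call:
jog_arm:
  commands:
    - [0,-0.06,0.6,0]
    - [0,-0.06,0.6,0]
    - [0,-0.05,0.6,0]
    - [0,-0.05,0.6,0]
    - [0,-0.05,0.6,0]
    - [0,-0.05,0.6,0]
    - [0,-0.05,0.6,0]
    - [0,-0.05,0.6,0]
    - [0,0,0.6,0]
    - [0,0,0,0]

```text
time_s: 21.3
ee_pos: [0.5415, 0.0323, 0.0893]
tcp_rot: [[0.0, 1.0, 0.004], [1.0, -0.0, -0.001], [-0.001, 0.004, -1.0]]
wrist_force: [7.2, -1.2, 2.6]
opening: 0.0237
grip_force: 99.3
```

Call:
jog_arm:
  commands:
    - [0,0,0.4,0]
    - [0,0,0.4,0]
    - [0,0,0.4,0]
    - [0,0,0.4,0]
    - [0,0,0.4,0]
    - [0,0,0.4,0]
    - [0,0,0.4,0]
    - [0,0,0,0]
    - [0,0,0,0]
    - [0,0,0,0]

```text
time_s: 22.55
ee_pos: [0.5413, 0.0323, 0.0866]
tcp_rot: [[0.0, 1.0, 0.004], [1.0, -0.0, -0.001], [-0.001, 0.004, -1.0]]
wrist_force: [6.9, -2.0, 3.5]
opening: 0.0238
grip_force: 99.4
```

Call:
jog_arm:
  commands:
    - [0,0,0.4,0]
    - [0,0,0.4,0]
    - [0,0,0.4,0]
    - [0,0,0.4,0]
    - [0,0,0,0]
    - [0,0,0,0]
    - [0,0,0,0]
    - [0,0,0,0]
    - [0,0,0,0]
    - [0,0,0,0]

```text
time_s: 23.8
ee_pos: [0.5414, 0.0323, 0.0865]
tcp_rot: [[0.0, 1.0, 0.005], [1.0, -0.0, -0.002], [-0.002, 0.005, -1.0]]
wrist_force: [3.4, -2.4, 13.6]
opening: 0.0244
grip_force: 100.5
```

Call:
jog_arm:
  commands:
    - [-0.3,0.3,-0.3,0]
    - [0,0.3,-0.3,0]
    - [0,0.3,-0.3,0]
    - [0,0,0,0]
    - [0,0,0,0]
    - [0,0,0,0]
    - [0,0,0,0]
    - [0,0,0,0]
    - [0,0,0,0]
    - [0,0,0,0]

```text
time_s: 25.05
ee_pos: [0.5415, 0.0323, 0.0865]
tcp_rot: [[0.0, 1.0, 0.003], [1.0, -0.0, -0.001], [-0.001, 0.003, -1.0]]
wrist_force: [2.5, -1.6, 10.5]
opening: 0.0241
grip_force: 100.2
```

Call:
jog_arm:
  commands:
    - [0,0,0,0]
    - [0,0,0,0]
    - [0,0,0,0]
    - [0,0,0,0]
    - [0,0,0,0]
    - [0,0,0,0]
    - [0,0,-15,0]
    - [0,0,-35,0]
    - [0,0,-35,0]
    - [0,0,-30,0]
  hand: 0.6

```text
time_s: 26.3
ee_pos: [0.5407, 0.0327, 0.2023]
tcp_rot: [[-0.0, 1.0, 0.002], [1.0, 0.0, -0.0], [-0.0, 0.002, -1.0]]
wrist_force: [0.5, 0.5, 0.1]
opening: 0.0683
grip_force: 0.0
```

Run:
```python
from h import *
a=r.read_camera("top")
o=r.get_obs();print(o["wrist_force"])
# pin position: wrist-drift vector from the known grasp
plan([.5123-.0558,-.3504+.0232,.195],67.4)
```

```text
[ 1.16097909 -0.33885506  3.66118379]
t 26.35 pos [0.5425 0.0326 0.2064] yaw 0.0 d [ -86.  -359.8  -11.4] turn -1.1762895124256074
[np.float64(-36.0), np.float64(-8.6), np.float64(1.1), np.float64(-0.1176)],[np.float64(-34.7), np.float64(-12.8), np.float64(1.1), np.float64(-0.1176)],[np.float64(-33.0), np.float64(-16.8), np.float64(1.1), np.float64(-0.1176)],[np.float64(-30.8), np.float64(-20.5), np.float64(1.1), np.float64(-0.1176)],[np.float64(-28.2), np.float64(-24.0), np.float64(1.1), np.float64(-0.1176)],[np.float64(-25.2), np.float64(-27.1), np.float64(1.1), np.float64(-0.1176)],[np.float64(-21.8), np.float64(-29.9), np.float64(1.1), np.float64(-0.1176)],[np.float64(-18.1), np.float64(-32.2), np.float64(1.1), np.float64(-0.1176)],[np.float64(-14.2), np.float64(-34.1), np.float64(1.1), np.float64(-0.1176)],[np.float64(-10.1), np.float64(-35.6), np.float64(1.1), np.float64(-0.1176)],
```

Call:
jog_arm:
  commands:
    - [-36,-8.6,1,-0.1176]
    - [-34.7,-12.8,1,-0.1176]
    - [-33,-16.8,1,-0.1176]
    - [-30.8,-20.5,1,-0.1176]
    - [-28.2,-24,1,-0.1176]
    - [-25.2,-27.1,1,-0.1176]
    - [-21.8,-29.9,1,-0.1176]
    - [-18.1,-32.2,1,-0.1176]
    - [-14.2,-34.1,1,-0.1176]
    - [-10.1,-35.6,1,-0.1176]

```text
time_s: 27.6
ee_pos: [0.4539, -0.3284, 0.1906]
tcp_rot: [[-0.925, 0.381, 0.001], [0.381, 0.925, -0.001], [-0.001, -0.0, -1.0]]
wrist_force: [0.5, 0.5, -0.7]
opening: 0.0682
grip_force: 0.0
```

Call:
jog_arm:
  commands:
    - [0,0,0,0]
    - [0,0,10,0]
    - [0,0,10,0]
    - [0,0,10,0]
    - [0,0,0,0]
    - [0,0,0,0]
    - [0,0,0,0]
    - [0,0,0,0]
    - [0,0,0,0]
    - [0,0,0,0]

```text
time_s: 28.85
ee_pos: [0.4541, -0.3271, 0.1597]
tcp_rot: [[-0.923, 0.385, 0.0], [0.385, 0.923, -0.0], [-0.0, 0.0, -1.0]]
wrist_force: [-0.2, 0.3, -0.3]
opening: 0.0684
grip_force: 0.0
```

Run:
```python
from h import *
plan([.4565,-.3272,.083],67.4,1)
P=r.camera_params("wrist");a=r.read_camera("wrist")
d=r.trace("wrist","pin_grip")
for k in d[:2]:print(k["confidence"],k["box"])
print("px",proj("wrist",[[.4565,-.3272,.122],[.4565,-.3272,.077]],P))
x,y=320,225
z=np.vstack([cv2.resize(a[y-60:y+60,x-60:x+60],None,fx=5,fy=5,interpolation=cv2.INTER_CUBIC)])
cv2.imwrite("pics/w6.png",z)
```

```text
t 28.85 pos [ 0.4541 -0.3271  0.1597] yaw 67.38 d [  2.4  -0.1 -76.7] turn -0.00042936354562783663
[np.float64(-2.2), np.float64(0.8), np.float64(76.7), np.float64(-0.0004)],
0.94 [320.3, 217.1, 43.4, 59.4]
px [[321.24181403 234.17810194]
 [321.14170462 208.86655961]]
```

View pics/w6.png

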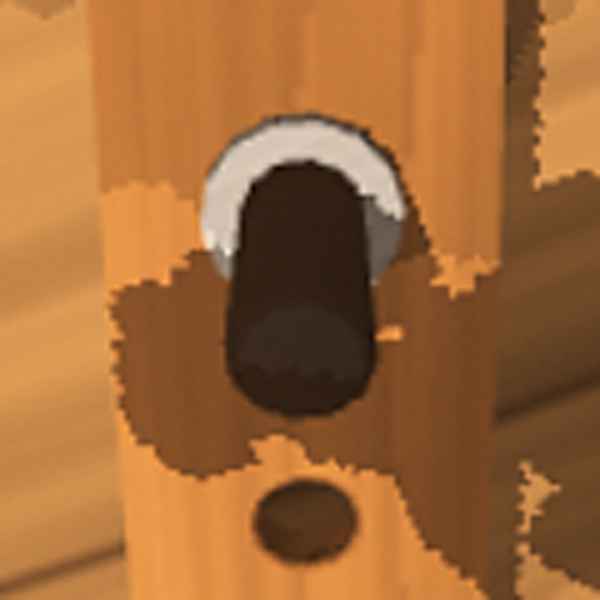

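Pin: the collar is centred near pixel (320.5,206.5) and the knob is above it. The empty drift hole shows at (321,269). The TCP is nearly over the pin.

Call:
jog_arm:
  commands:
    - [-0.7,0,15,0]
    - [0,0,30,0]
    - [0,0,25,0]
    - [0,0,6,0]
    - [0,0,0,0]
    - [0,0,0,0]
    - [0,0,0,0]
    - [0,0,0,0]
    - [0,0,0,0]
    - [0,0,0,0]

```text
time_s: 30.2
ee_pos: [0.4548, -0.3273, 0.0837]
tcp_rot: [[-0.923, 0.385, 0.0], [0.385, 0.923, -0.0], [-0.0, 0.0, -1.0]]
wrist_force: [0.4, 0.2, -0.4]
opening: 0.0682
grip_force: 0.0
```

Call:
jog_arm:
  commands:
    - [0,0,0,0]
    - [0,0,0,0]
    - [0,0,0,0]
    - [0,0,0,0]
    - [0,0,0,0]
    - [0,0,0,0]
    - [0,0,0,0]
    - [0,0,0,0]
    - [0,0,0,0]
    - [0,0,0,0]
  hand: -1
  grip_force: 70

```text
time_s: 31.45
ee_pos: [0.4549, -0.3274, 0.0837]
tcp_rot: [[-0.923, 0.385, 0.0], [0.385, 0.923, -0.0], [-0.0, -0.0, -1.0]]
wrist_force: [0.1, 0.3, 3.8]
opening: 0.0183
grip_force: 68.5
```

Run:
```python
from h import *
plan([.5405,.107,.083],0)
```

```text
t 31.45 pos [ 0.4549 -0.3274  0.0837] yaw 67.38 d [ 85.6 434.4  -0.7] turn 1.1759645140090977
[np.float64(8.8), np.float64(43.4), np.float64(0.1), np.float64(0.1176)],[np.float64(13.8), np.float64(42.1), np.float64(0.1), np.float64(0.1176)],[np.float64(18.7), np.float64(40.1), np.float64(0.1), np.float64(0.1176)],[np.float64(23.3), np.float64(37.7), np.float64(0.1), np.float64(0.1176)],[np.float64(27.5), np.float64(34.7), np.float64(0.1), np.float64(0.1176)],[np.float64(31.4), np.float64(31.2), np.float64(0.1), np.float64(0.1176)],[np.float64(34.8), np.float64(27.3), np.float64(0.1), np.float64(0.1176)],[np.float64(37.8), np.float64(23.0), np.float64(0.1), np.float64(0.1176)],[np.float64(40.3), np.float64(18.4), np.float64(0.1), np.float64(0.1176)],[np.float64(42.1), np.float64(13.6), np.float64(0.1), np.float64(0.1176)],
```

Call:
jog_arm:
  commands:
    - [0,0,-20,0]
    - [0,0,-40,0]
    - [0,0,-40,0]
    - [0,0,-20,0]
    - [0,0,0,0]
    - [8.8,43.4,0,0.1176]
    - [13.8,42.1,0,0.1176]
    - [18.7,40.1,0,0.1176]
    - [23.3,37.7,0,0.1176]
    - [27.5,34.7,0,0.1176]

```text
time_s: 32.7
ee_pos: [0.4966, -0.1082, 0.2015]
tcp_rot: [[-0.551, 0.834, -0.003], [0.834, 0.551, 0.001], [0.003, -0.002, -1.0]]
wrist_force: [0.9, 0.5, -1.4]
opening: 0.0184
grip_force: 68.8
```

Call:
jog_arm:
  commands:
    - [31.4,31.2,0,0.1176]
    - [34.8,27.3,0,0.1176]
    - [37.8,23,0,0.1176]
    - [40.3,18.4,0,0.1176]
    - [42.1,13.6,0,0.1176]
    - [0,0,0,0]
    - [0,0,20,0]
    - [0,0,29,0]
    - [0,0,0,0]
    - [0,0,0,0]

```text
time_s: 33.95
ee_pos: [0.5401, 0.1065, 0.1547]
tcp_rot: [[0.0, 1.0, -0.001], [1.0, -0.0, -0.0], [-0.0, -0.001, -1.0]]
wrist_force: [0.8, -0.1, -1.6]
opening: 0.0186
grip_force: 68.9
```

Run:
```python
from h import *
import pickle
P=r.camera_params("wrist");a=r.read_camera("wrist");o=r.get_obs()
pickle.dump((P,a,o),open("v7.pkl","wb"))
p=o["ee_pos"]; nose=p+o["tcp_rot"]@[0,0,.047]
print(p,o["tcp_rot"].round(4).tolist(),o["wrist_force"],"nose",nose,"px",proj("wrist",[nose,[.540,.1068,.076]],P))
x,y=322,215
cv2.imwrite("pics/w7.png",cv2.resize(a[y-40:y+40,x-50:x+50],None,fx=6,fy=6,interpolation=cv2.INTER_CUBIC))
```

```text
[0.54070003 0.1065894  0.15532228] [[0.0004, 1.0, 0.0009], [1.0, -0.0004, 0.0001], [0.0001, 0.0009, -1.0]] [ 0.54374671 -0.20560168 -1.55396072] nose [0.54074002 0.10659203 0.10832229] px [[322.36753614 224.88587924]
 [321.19889394 207.22154649]]
```

View pics/w7.png

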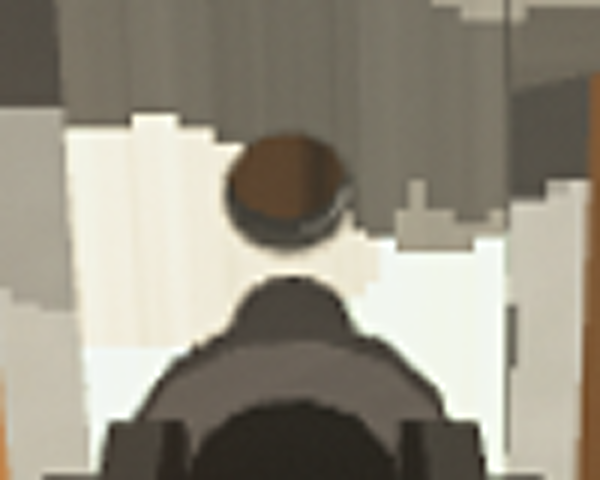

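The holes are now concentric at about pixel (319.5,206). The pin's shank is just short of the middle hole, at column 320.4.

Call:
jog_arm:
  commands:
    - [1.2,-0.7,0,0]
    - [0,0,8,0]
    - [0,0,10,0]
    - [0,0,10,0]
    - [0,0,5,0]
    - [0,0,1,0]
    - [0,0,1,0]
    - [0,0,1,0]
    - [0,0,1,0]
    - [0,0,0,0]

```text
time_s: 35.25
ee_pos: [0.5396, 0.1083, 0.1176]
tcp_rot: [[-0.0, 1.0, 0.0], [1.0, 0.0, 0.0], [0.0, 0.0, -1.0]]
wrist_force: [0.5, -0.5, -1.0]
opening: 0.0187
grip_force: 68.9
```

Call:
jog_arm:
  commands:
    - [0,0,1,0]
    - [0,0,1,0]
    - [0,0,1,0]
    - [0,0,1,0]
    - [0,0,1,0]
    - [0,0,1,0]
    - [0,0,1,0]
    - [0,0,1,0]
    - [0,0,0,0]
    - [0,0,0,0]

```text
time_s: 36.5
ee_pos: [0.5396, 0.1083, 0.1096]
tcp_rot: [[0.0, 1.0, 0.0], [1.0, -0.0, 0.0], [0.0, 0.0, -1.0]]
wrist_force: [0.7, -0.3, -1.9]
opening: 0.0187
grip_force: 68.9
```

Call:
jog_arm:
  commands:
    - [0,0,2,0]
    - [0,0,2.5,0]
    - [0,0,2.5,0]
    - [0,0,2.5,0]
    - [0,0,2.5,0]
    - [0,0,2.5,0]
    - [0,0,2.5,0]
    - [0,0,2,0]
    - [0,0,0,0]
    - [0,0,0,0]

```text
time_s: 37.75
ee_pos: [0.5397, 0.1083, 0.0907]
tcp_rot: [[0.0, 1.0, 0.0], [1.0, -0.0, 0.0], [0.0, 0.0, -1.0]]
wrist_force: [0.3, 0.1, -1.4]
opening: 0.0185
grip_force: 68.9
```

Call:
jog_arm:
  commands:
    - [0,0,0.6,0]
    - [0,0,0.6,0]
    - [0,0,0.6,0]
    - [0,0,0.6,0]
    - [0,0,0.6,0]
    - [0,0,0.6,0]
    - [0,0,0.6,0]
    - [0,0,0.4,0]
    - [0,0,0,0]
    - [0,0,0,0]

```text
time_s: 39.0
ee_pos: [0.5396, 0.1083, 0.0876]
tcp_rot: [[-0.0, 1.0, 0.001], [1.0, 0.0, 0.0], [0.0, 0.001, -1.0]]
wrist_force: [-4.3, 0.4, 11.3]
opening: 0.0183
grip_force: 70.2
```

Call:
jog_arm:
  commands:
    - [0,0,0,0]
    - [0,0,0,0]
    - [0,0,0,0]
    - [0,0,0,0]
    - [0,0,0,0]
    - [0,0,-20,0]
    - [0,0,-35,0]
    - [0,0,-35,0]
    - [-20,0,0,0]
    - [-35,1,0,0]
  hand: 0.6

```text
time_s: 40.25
ee_pos: [0.5405, 0.053, 0.1758]
tcp_rot: [[-0.002, 1.0, 0.0], [1.0, 0.002, 0.0], [0.0, 0.0, -1.0]]
wrist_force: [0.7, -0.3, -0.9]
opening: 0.0683
grip_force: 0.0
```

Call:
jog_arm:
  commands:
    - [-20.5,0.7,0,0]
    - [0,0,0,0]
    - [0,0,20,0]
    - [0,0,20,0]
    - [0,0,0,0]
    - [0,0,0,0]
    - [0,0,0,0]
    - [0,0,0,0]
    - [0,0,0,0]
    - [0,0,0,0]

```text
time_s: 41.5
ee_pos: [0.5414, 0.0328, 0.1362]
tcp_rot: [[-0.0, 1.0, 0.0], [1.0, 0.0, 0.0], [0.0, 0.0, -1.0]]
wrist_force: [-0.2, -0.8, -0.0]
opening: 0.0686
grip_force: 0.0
```

Run:
```python
from h import *
plan([.5414,.0323,.0866],0,1)
P=r.camera_params("wrist");a=r.read_camera("wrist")
print(proj("wrist",[[.5414,.0323,.136],[.5396,.107,.126]],P))
cv2.imwrite("pics/w8.png",cv2.resize(a[80:280,200:440],None,fx=3,fy=3))
```

```text
t 41.5 pos [0.5414 0.0328 0.1362] yaw 0.0 d [  0.   -0.5 -49.6] turn 7.307802658562679e-06
[np.float64(-0.5), np.float64(0.0), np.float64(49.6), np.float64(0.0)],
[[321.70002627 261.38784759]
 [318.06800228 116.40969659]]
```

View pics/w8.png

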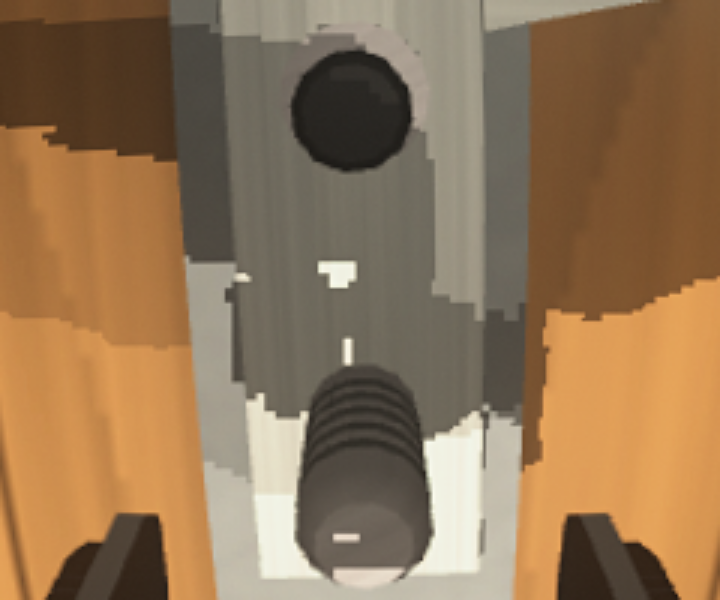

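The pin's knob and collar sit flat at the middle hole (317,117). The drift stands in the end hole between the fingers.

Call:
jog_arm:
  commands:
    - [-0.5,0,20,0]
    - [0,0,20,0]
    - [0,0,9.5,0]
    - [0,0,0,0]
    - [0,0,0,0]
    - [0,0,0,0]
    - [0,0,0,0]
    - [0,0,0,0]
    - [0,0,0,0]
    - [0,0,0,0]

```text
time_s: 42.8
ee_pos: [0.5413, 0.0323, 0.0865]
tcp_rot: [[-0.0, 1.0, 0.0], [1.0, 0.0, 0.0], [0.0, 0.0, -1.0]]
wrist_force: [-0.3, 0.1, 0.2]
opening: 0.0682
grip_force: 0.0
```

Call:
jog_arm:
  commands:
    - [0,0,0,0]
    - [0,0,0,0]
    - [0,0,0,0]
    - [0,0,0,0]
    - [0,0,0,0]
    - [0,0,0,0]
    - [0,0,0,0]
    - [0,0,0,0]
    - [0,0,0,0]
    - [0,0,0,0]
  hand: -1
  grip_force: 100

```text
time_s: 44.05
ee_pos: [0.5415, 0.0323, 0.0868]
tcp_rot: [[0.0, 1.0, 0.0], [1.0, -0.0, 0.0], [0.0, 0.0, -1.0]]
wrist_force: [-0.6, 0.0, 5.6]
opening: 0.0241
grip_force: 98.0
```

Call:
jog_arm:
  commands:
    - [0,0,-1,0]
    - [0,0,-1,0]
    - [0,0,-1.5,0]
    - [0,0,-2,0]
    - [0,0,-2,0]
    - [0,0,-3,0]
    - [0,0,-3,0]
    - [0,0,-3,0]
    - [0,0,-3,0]
    - [0,0,-3,0]

```text
time_s: 45.3
ee_pos: [0.5409, 0.0323, 0.1091]
tcp_rot: [[-0.0, 1.0, -0.001], [1.0, 0.0, 0.0], [0.0, -0.001, -1.0]]
wrist_force: [-0.1, 0.3, -2.9]
opening: 0.024
grip_force: 98.5
```

Run:
```python
from h import *
plan([.5123,-.3504,.1091],67.44)
```

```text
t 45.3 pos [0.5409 0.0323 0.1091] yaw 0.0 d [ -28.6 -382.7   -0. ] turn -1.1770015181359987
[np.float64(-38.3), np.float64(-2.9), np.float64(0.0), np.float64(-0.1177)],[np.float64(-37.7), np.float64(-7.3), np.float64(0.0), np.float64(-0.1177)],[np.float64(-36.6), np.float64(-11.7), np.float64(0.0), np.float64(-0.1177)],[np.float64(-34.9), np.float64(-15.9), np.float64(0.0), np.float64(-0.1177)],[np.float64(-32.8), np.float64(-19.9), np.float64(0.0), np.float64(-0.1177)],[np.float64(-30.2), np.float64(-23.6), np.float64(0.0), np.float64(-0.1177)],[np.float64(-27.3), np.float64(-27.0), np.float64(0.0), np.float64(-0.1177)],[np.float64(-23.9), np.float64(-30.0), np.float64(0.0), np.float64(-0.1177)],[np.float64(-20.2), np.float64(-32.6), np.float64(0.0), np.float64(-0.1177)],[np.float64(-16.2), np.float64(-34.8), np.float64(0.0), np.float64(-0.1177)],
```

Call:
jog_arm:
  commands:
    - [0,0,-15,0]
    - [0,0,-25,0]
    - [0,0,-25,0]
    - [0,0,-13,0]
    - [0,0,0,0]
    - [-38.3,-2.9,0,-0.1177]
    - [-37.7,-7.3,0,-0.1177]
    - [-36.6,-11.7,0,-0.1177]
    - [-34.9,-15.9,0,-0.1177]
    - [-32.8,-19.9,0,-0.1177]

```text
time_s: 46.55
ee_pos: [0.5261, -0.16, 0.1857]
tcp_rot: [[-0.558, 0.83, -0.002], [0.83, 0.558, 0.001], [0.002, -0.001, -1.0]]
wrist_force: [0.8, 0.7, -3.5]
opening: 0.0241
grip_force: 98.7
```

Call:
jog_arm:
  commands:
    - [-30.2,-23.6,0,-0.1177]
    - [-27.3,-27,0,-0.1177]
    - [-23.9,-30,0,-0.1177]
    - [-20.2,-32.6,0,-0.1177]
    - [-16.2,-34.8,0,-0.1177]
    - [0,0,0,0]
    - [0,0,0,0]
    - [0,0,0,0]
    - [0,0,0,0]
    - [0,0,0,0]

```text
time_s: 47.8
ee_pos: [0.5129, -0.3498, 0.1872]
tcp_rot: [[-0.924, 0.383, 0.0], [0.383, 0.924, -0.0], [-0.0, 0.0, -1.0]]
wrist_force: [-0.4, 0.1, -2.0]
opening: 0.0239
grip_force: 98.9
```

Run:
```python
from h import *
plan([.5123,-.3504,.0826],67.44,1)
```

```text
t 47.8 pos [ 0.5129 -0.3498  0.1872] yaw 67.48 d [  -0.6   -0.6 -104.6] turn 0.000783483989673428
[np.float64(0.4), np.float64(-0.8), np.float64(104.6), np.float64(0.0008)],
```

Call:
jog_arm:
  commands:
    - [0.4,-0.8,0,0]
    - [0,0,10,0]
    - [0,0,12,0]
    - [0,0,12,0]
    - [0,0,12,0]
    - [0,0,8,0]
    - [0,0,6,0]
    - [0,0,4,0]
    - [0,0,4,0]
    - [0,0,0,0]

```text
time_s: 49.05
ee_pos: [0.512, -0.351, 0.1188]
tcp_rot: [[-0.923, 0.384, -0.0], [0.384, 0.923, 0.0], [0.0, 0.0, -1.0]]
wrist_force: [1.5, -0.4, -3.3]
opening: 0.0239
grip_force: 98.9
```

Call:
jog_arm:
  commands:
    - [0,0,4,0]
    - [0,0,4,0]
    - [0,0,4,0]
    - [0,0,4,0]
    - [0,0,4,0]
    - [0,0,4,0]
    - [0,0,4,0]
    - [0,0,3,0]
    - [0,0,0,0]
    - [0,0,0,0]

```text
time_s: 50.3
ee_pos: [0.5121, -0.3511, 0.0881]
tcp_rot: [[-0.923, 0.384, 0.0], [0.384, 0.923, -0.0], [-0.0, -0.0, -1.0]]
wrist_force: [-0.4, 0.1, -2.5]
opening: 0.0236
grip_force: 98.9
```

Call:
jog_arm:
  commands:
    - [0,0.5,1,0]
    - [0,0,1,0]
    - [0,0,1,0]
    - [0,0,1,0]
    - [0,0,0.5,0]
    - [0,0,0.5,0]
    - [0,0,0.5,0]
    - [0,0,0.3,0]
    - [0,0,0,0]
    - [0,0,0,0]

```text
time_s: 51.55
ee_pos: [0.5123, -0.3506, 0.0828]
tcp_rot: [[-0.923, 0.384, 0.0], [0.384, 0.923, -0.0], [-0.0, -0.0, -1.0]]
wrist_force: [-3.0, 1.3, 6.1]
opening: 0.0243
grip_force: 99.3
```

Seated on the board. Next I release and lift clear.

Call:
jog_arm:
  commands:
    - [0,0,0,0]
    - [0,0,0,0]
    - [0,0,0,0]
    - [0,0,0,0]
    - [0,0,0,0]
    - [0,0,0,0]
    - [0,0,-15,0]
    - [0,0,-35,0]
    - [0,0,-35,0]
    - [0,0,-35,0]
  hand: 0.6

```text
time_s: 52.8
ee_pos: [0.5123, -0.3506, 0.2046]
tcp_rot: [[-0.923, 0.384, 0.001], [0.384, 0.923, -0.001], [-0.001, -0.0, -1.0]]
wrist_force: [-0.9, -0.6, 0.2]
opening: 0.0684
grip_force: 0.0
```

Call:
jog_arm:
  commands:
    - [0,0,-20,0]
    - [0,0,0,0]
    - [0,0,0,0]
    - [0,0,0,0]
    - [0,0,0,0]
    - [0,0,0,0]
    - [0,0,0,0]
    - [0,0,0,0]
    - [0,0,0,0]
    - [0,0,0,0]

```text
time_s: 54.05
ee_pos: [0.5123, -0.3506, 0.2222]
tcp_rot: [[-0.923, 0.384, 0.0], [0.384, 0.923, 0.0], [-0.0, 0.0, -1.0]]
wrist_force: [-0.5, -0.4, 0.1]
opening: 0.0685
grip_force: 0.0
```

Run:
```python
from h import *
a=r.read_camera("wrist");b=r.read_camera("scene")
cv2.imwrite("pics/fin.png",np.hstack([cv2.resize(a[60:310,200:400],(400,500)),cv2.resize(b[150:300,320:440],(400,500))]))
print(r.get_obs()["wrist_force"])
```

```text
[-0.47289473 -0.41057864  0.48693188]
```

View pics/fin.png

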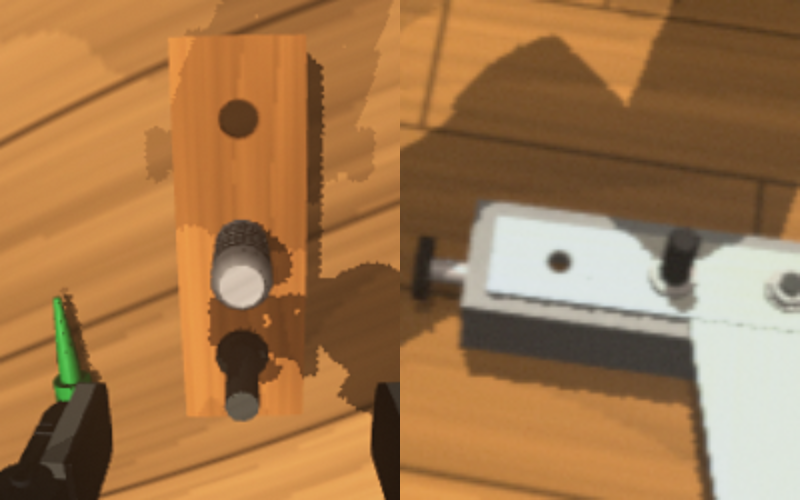

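The drift stands in the stand's middle hole, with the punch undisturbed. The pin's collar is flat on the bracket and the end hole is clear and in line.

```bash
python3 -c "
from rig import r
print(r.close_job())"
```

```text
the job is handed in; nothing more can be done
None
```

The drift drew the bracket into line, the locking pin is fully home in the middle hole, the drift is back in the tool stand and released, and the job was handed in at about 54 s of the 72 s allowed.

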